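# Close the dust separator and hold its gate at the index

## Robot

A 6-joint arm with a two-finger parallel gripper is mounted at the origin on a cart in front of the work surface, level with it; the furniture and walls round the work are solid. World frame = base frame: x ahead of the robot, y to its left, z up, the work surface at z = 0. Lengths are in m, angles in rad, forces in N, time in s.
With the tool pointing down it reaches from about 0.375 to 0.9 m from the base axis. Payload 3.1 kg.
Tool frame: the origin (TCP) lies midway between the tips of the shut fingers; the grasp point (between the pads) lies robot.grip_depth behind it (robot.grip_depth is the distance from the TCP to the grasp point, in m); z points along the fingers, y is the line along which they close (so a half turn about z gives the same grasp; the last joint's range is limited). The gripper opens to 87 mm and grips with 3 to 60 N. Pads are 19 mm wide; open, the fingers measure 117 mm over their backs; the gripper's body (75 mm by 190 mm) begins 51 mm behind the grasp point.
Start: joints at [-1.452, 0.527, 1.433, -0, 1.181, -0.178], TCP at [0.183, -0.598, 0.223] pointing down, gripper open.
Joint ranges: [-3.08, 3.08], [-0.75, 2.2], [0.22, 2.44], [-1.43, 4.57], [0, 2.65], [-2.85, 2.85]. Speed limits (rad/s): [2.79, 2.79, 3.14, 3.14, 3.14, 3.14].

## Interface

Orientations are given as a unit quaternion [x, y, z, w].
In Python, from rig import robot, viewer, hand_in gives the robot as it stands (robot), with the cameras (viewer) and the job as plain functions.
- The arm moves only by the tool drive_effector, called by a JSON object that holds its "name" and its "arguments", one argument or row to a line. Schema: {"type":"object","properties":{"deltas":{"type":"object","properties":{"tx":{"type":"array","items":{"type":"number"},"minItems":1,"maxItems":20},"ty":{"type":"array","items":{"type":"number"},"minItems":1,"maxItems":20},"tz":{"type":"array","items":{"type":"number"},"minItems":1,"maxItems":20},"rz":{"type":"array","items":{"type":"number"},"minItems":1,"maxItems":20}},"additionalProperties":false,"required":["tx","ty","tz","rz"]},"aperture":{"type":"number"},"grip_n":{"type":"number"},"only":{"type":"string"},"quiet":{"type":"boolean"},"lines":{"type":"string"}},"required":["deltas"],"additionalProperties":false}. deltas is an object with one list for each field, all of the same length, 1 to 20, a row being the entries at one place: tx, ty, tz (the shift in m), rz (a turn about the tool's z in rad); each row shifts and turns the commanded pose from where the row before left it, along the tool's axes as they then stand; what a row does not reach is not made up. A row lasts 1/12 s, in which the tool goes at most 0.0417 m and 0.125 rad, less where a joint would pass 70% of its speed; a pose out of reach is approached as far as the arm can. aperture is the finger opening in m, set as the call begins (left out keeps the last). The fingers move at their own pace and stop on an object; grip_n is the grip in N (left out, the last holds). Time passes only in rows, so rows that do not move let the fingers close. The tool returns the time, the measured TCP pose, the force, the opening and the grip force at its end. only (a regular expression) keeps the lines of the reply that match it, lines (a string "A,B") keeps lines A to B, and quiet returns only ok. Input that does not fit is refused with a message, and nothing moves.
- robot.get_obs(): the state, without advancing time (a new reading comes with each control period).
- viewer.camera(name): name is "scene" or "top" or "wrist"; returns a dict with "img" (400x640x3 uint8, red, green, blue), "fx", "fy", "cx", "cy" (pixels), "xyz" and "attitude" of the camera in the world. Camera axes: x right, y down, z forward; pixel columns grow to the right and rows downward; lengths in m; the calibration is good to about 2 mm. A picture is of the moment at which its call begins. There is no depth.
- hand_in(): hands the job in; it is judged then, once.
The state is a dict: "time": time; "q": joint angles; "joint_velocities": joint speeds; "joint_torque": joint torques, N m; "position": TCP position; "tool_rot": TCP orientation; "ft_force": force on the tool from outside, world axes, zero at the start; "moment": the same for the moment, N m; "grip_width": finger opening in m; "grip_force": force on a finger pad.
Only numpy, scipy, OpenCV 4.12 (cv2) and the standard library are available. Lean on these libraries where they do the work, as an engineer would, in place of code of your own. Each camera call takes 0.05 s, during which the arm holds its last target. There are 200 camera calls.

## Task

Get the dust separator ready for a suction check: press the loose lid down into the round canister until its flange sits level and tight on the rim all round, and only then pull the spring-loaded gate out by its upright tab until its pointer is in line with the ear of the index clip on the scale. The gate snaps shut when let go, so finish while still holding it steadily there. Leave the index clip where it is set and the mug, battery and pliers alone.

Things in the scene. Friction and masses are not known exactly. Their poses are not given: they have to be found in the camera images.
- separator: dust separator, fixed. Origin on the bench under the canister's axis, z up. Base plate x -260 to 65 mm, 136 wide; square grey housing 126 x 126, top z 40 mm; on it a round open steel canister, 110 mm outside, 102 mm bore, rim z 120 mm. The gate slides out along -x between two guide bars (tops z 30 mm, to x -244 mm). At x below -63 mm only the pull tab stands above z 46 mm.
- rim (a point): centre of the canister mouth, level with the rim, 120 mm above the bench. Three small sprung catch balls in the bore resist the lid's tapered plug: the lid alone rests several mm too high and must be pushed down with roughly 5 to 20 N until its flange meets the rim; it then stays. A fixed black battery charger, 131 mm high, stands at least 90 mm to the right (world -y) of this point.
- lid: loose round lid, about 0.15 kg, lying plug down. Origin at the centre of the plug's underside, z up. Plug 94 mm across (tapered to 76 mm at its foot), 24 mm deep; steel flange 120 mm across, z 24 to 30 mm; in the centre on top an upright round black knob, 28 mm across, z 30 to 60 mm. Its yaw does not matter.
- lid_seat (a point): centre of the underside of the lid's flange (24 mm above the lid's origin); when the lid is seated it lies level with the rim point, at most 5 mm beside it
- knob_top (a point): centre of the top of the lid's knob
- tab_top (a point): centre of the top edge of the gate's upright steel pull tab: 8 mm thick along the pull, 34 mm wide across it, from 25 to 95 mm above the bench; 155 mm from the canister axis along the separator's -x when the gate is shut. The tab, the blade under it and the pointer are one sliding part.
- pointer_tip (a point): tip of the gate's pointer, 34 mm above the bench, 50 mm to the separator's -y side, at the same x as the tab's centre
- blade (a joint): how far the gate is out (m): 0 shut, at most 0.080. Spring: 3.5 N when shut, plus 1 N per 10 mm; it pulls the gate shut when let go. It also drags a compliant arm back a few mm, so check the value and correct.
- mark (a point): inner edge of the upright ear (3 mm thick along the slide) of the small black index clip on the scale guide, 38 mm above the bench, 53 mm to the separator's -y side; axes as the separator's. The clip can be pushed along by mistake (4 N), so keep off it; its ear ends 44 mm above the bench.
- clip (a joint): setting of the index clip (m): the pointer is in line with the ear when the gate's joint value equals this; 0.03 to 0.06
- mug: green and white mug, 78 mm across without its handle (116 mm with it), 101 mm high, standing behind the separator; origin under its centre; a bystander
- battery: battery grip, 55 x 70 x 54 mm, standing on the right side of the bench; origin under its centre; a bystander
- pliers: pliers with red handles, 55 x 153 x 11 mm, lying in front; origin under the centre; a bystander

How it is judged:
On the way, in this order (a step that is already met when the one before it is completed fails the run):
1. the lid is pressed home and level on the canister rim (z of lid_seat in the frame of rim between -0.003 and 0.003 m and horizontal distance between lid_seat and rim below 0.006 m and angle between lid's own z axis and vertical below 0.04 rad), for 0.2 s.
2. the gate is pulled out to the index clip and held (x of pointer_tip in the frame of mark between -0.005 and 0.005 m and contact force between the fingers and blade above 2 N), for 0.3 s.
At the end, for the whole second after the job is handed in: The lid's flange lies within 3 mm of rim height and 6 mm of the canister's axis, tilted less than 0.04 rad; the gate's pointer is within 5 mm of the index clip's ear along the slide, at rest (under 0.02 m/s), held there by the fingers with more than 2 N against the spring (all of step 1 and all of step 2 and velocity of joint blade between -0.02 and 0.02 m/s and distance of lid from where it was at the start of the episode above 0.05 m); the arm keeps its last pose, push and grip.
It fails at once if the gate is pulled out (more than 10 mm) while the lid is not seated (flange more than 4 mm above the rim or 20 mm off its centre) (value of joint blade above 0.01 m and (z of lid_seat in the frame of rim above 0.004 m or horizontal distance between lid_seat and rim above 0.02 m)).
It fails at once if the index clip is shifted by more than 4 mm (distance of mark from where it was at the start of the episode above 0.004 m).
It fails at once if the mug, battery or pliers are moved by more than 20 mm (distance of any of mug, battery, pliers from where it was at the start of the episode above 0.02 m).
It also fails if it takes over 61 s, if anything falls off the work surface, if the arm or the gripper's body presses on something with over 40 N, if the wrist force passes 120 N, or if a joint passes its speed limit or range.

## Working session

There is one attempt and no reset: what is moved stays moved. The work goes in short steps, Python scripts to look and compute and a tool call to move; the robot and the scene stay as the last step left them, time stands still between calls to the robot, and variables do not carry over. Pictures are saved under pics/ and viewed, at most 11 in all, crops included, and the job is handed in when it is done.

```bash
mkdir -p pics; ls
```

Create h.py:
```python
import numpy as np, cv2
from scipy.spatial.transform import Rotation as R
from rig import robot, viewer, hand_in
def K(c): return np.array([[c["fx"],0,c["cx"]],[0,c["fy"],c["cy"]],[0,0,1.]])
def rot(c): 
    a=np.array(c["attitude"]); return R.from_quat(a).as_matrix() if a.size==4 else a.reshape(3,3)
def ray(c,u,v): return rot(c)@np.linalg.inv(K(c))@np.array([u,v,1.])
def atz(c,u,v,z):
    d=ray(c,u,v); p=np.array(c["xyz"]); return p+d*(z-p[2])/d[2]
def proj(c,p):
    q=rot(c).T@(np.array(p)-c["xyz"]); q=K(c)@q; return q[:2]/q[2]
def shot(n,f=None):
    c=viewer.camera(n)
    import pickle; pickle.dump(c,open(f"{f or n}.pkl","wb"))
    cv2.imwrite(f"pics/{f or n}.png",c["img"][...,::-1]); return c
```

Run:
```python
from h import *
for n in("scene","top"):
    c=shot(n); print(n,c["fx"],c["fy"],c["cx"],c["cy"],c["xyz"],c["attitude"])
print(robot.get_obs(),robot.grip_depth)
```

```text
pics
rig.py
scene 391.58081780879445 391.58081780879445 316.6386504533864 206.20116366757273 [-0.38595528  0.58766971  0.60662999] [-0.40064019  0.7368808  -0.47963362  0.25777065]
top 487.39841153374266 487.39841153374266 321.0474211874284 206.5156040945514 [-0.52658616 -0.17992508  1.46577028] [ 0.7262756  -0.60468921  0.21379417 -0.24731915]
{'time': 0.1, 'q': array([-1.45249981e+00,  5.28402218e-01,  1.43376942e+00,  1.06850723e-05,
        1.18138975e+00, -1.78487034e-01]), 'joint_velocities': array([-8.49723690e-05, -1.56724143e-03, -4.14350443e-03,  9.01606430e-04,
        8.24546682e-04,  4.82861259e-04]), 'joint_torque': array([ 5.00189471e-04, -4.40985560e+01, -1.77150965e+01,  6.34885579e-02,
        5.34145476e-02, -4.54253313e-05]), 'position': array([ 0.18273902, -0.59700376,  0.22165317]), 'tool_rot': array([ 9.89009951e-01,  1.47845691e-01,  3.45586280e-05, -9.83772297e-04]), 'ft_force': array([ 0.6582031 , -0.88216569, -0.60895352]), 'moment': array([-0.00031412, -0.00607489, -0.04733906]), 'grip_force': 0.0, 'grip_width': 0.08740754645822185} 0.0187
```

View pics/top.png

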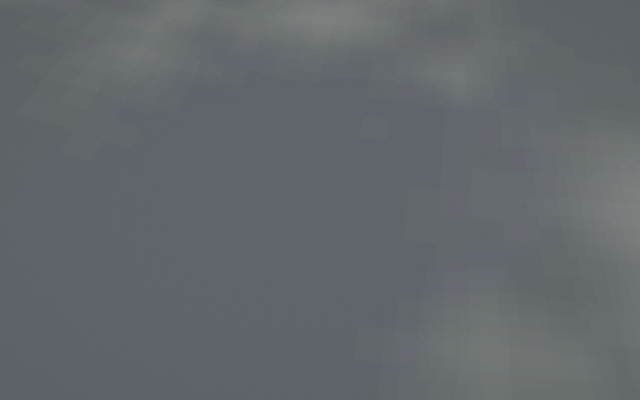

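View pics/scene.png

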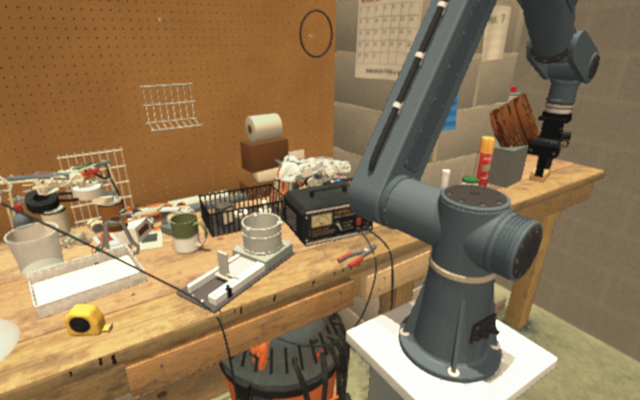

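The top view is a featureless grey (blocked or pointing elsewhere). The scene view shows the canister mouth near (262,219), the pull tab near (223,258), the mug at (186,232) and pliers at (356,254). The lid isn't visible and is probably hidden by the arm.

Run:
```python
from h import *
import pickle
t=pickle.load(open("top.pkl","rb")); print("top axes",rot(t).round(2))
c=pickle.load(open("scene.pkl","rb"))
print("rim",atz(c,262,219,.12),"tab",atz(c,223,250,.095),"mug",atz(c,188,250,0),"pliers",atz(c,356,254,.01))
print(rot(c).round(2))
cv2.imwrite("pics/sc_crop.png",cv2.resize(c["img"][180:310,150:400,::-1],None,fx=3.2,fy=3.2,interpolation=cv2.INTER_CUBIC))
w=shot("wrist"); print(w["xyz"],rot(w).round(2),w["fx"])
```

```text
top axes [[ 0.18 -0.77  0.61]
 [-0.98 -0.15  0.1 ]
 [ 0.01 -0.62 -0.79]]
rim [0.53638692 0.16912525 0.12      ] tab [0.47279611 0.31140397 0.095     ] mug [0.68944637 0.34931346 0.        ] pliers [ 0.38269478 -0.05473241  0.01      ]
[[-0.55 -0.34  0.76]
 [-0.84  0.22 -0.5 ]
 [ 0.   -0.91 -0.41]]
[ 0.24545378 -0.57850081  0.38432748] [[ 0.29 -0.93 -0.23]
 [-0.96 -0.29 -0.07]
 [-0.    0.24 -0.97]] 306.89743063099337
```

View pics/sc_crop.png

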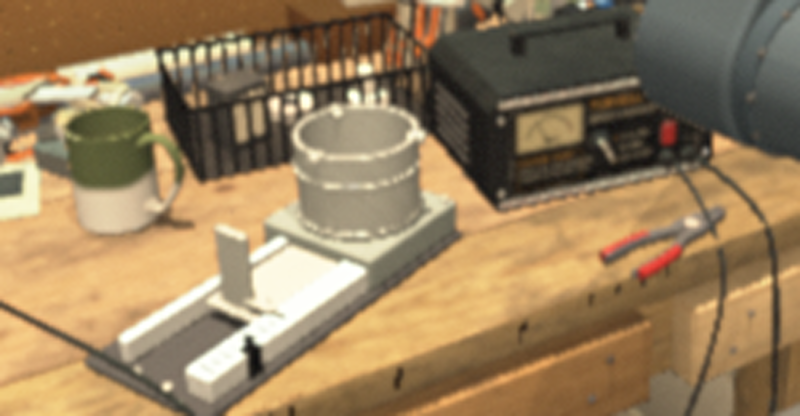

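View pics/wrist.png

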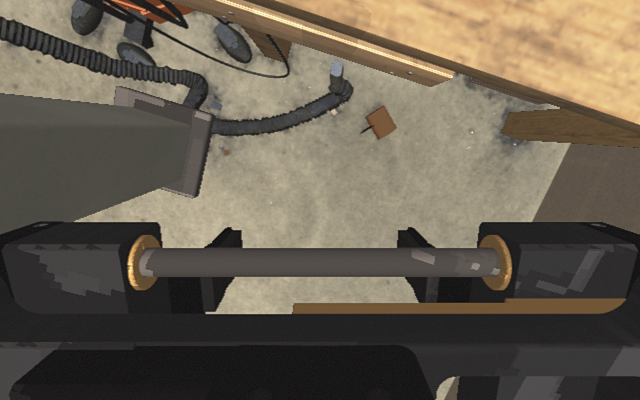

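The scene crop shows an open canister, the gate, the clip ear (250,345 in the crop), and charger to the right. The lid is hidden, so I'll raise the arm and bring it over the bench.

{"name": "drive_effector", "arguments": {
  "deltas": {"tx":[0,0,0,0.0285,0.0285,0.0285,0.0285,0.0285,0.0285,0.0285,0.0285],"ty":[0,0,0,-0.0172,-0.0172,-0.0172,-0.0172,-0.0172,-0.0172,-0.0172,-0.0172],"tz":[-0.04,-0.04,-0.04,0,0,0,0,0,0,0,0],"rz":[0,0,0,0,0,0,0,0,0,0,0]}
}}

```text
time: 1.07
position: [0.3613, -0.3978, 0.3423]
tool_rot: [0.989, 0.148, -0.0, -0.0]
ft_force: [-0.3, -0.2, -0.6]
grip_width: 0.0869
grip_force: 0.0
```

Run:
```python
from h import *
a=shot("top","top2"); b=shot("wrist","wrist2")
cv2.imwrite("pics/both2.png",np.vstack([cv2.resize(x["img"][...,::-1],(480,300),interpolation=cv2.INTER_AREA) for x in (a,b)]))
```

```text
(no output)
```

View pics/both2.png

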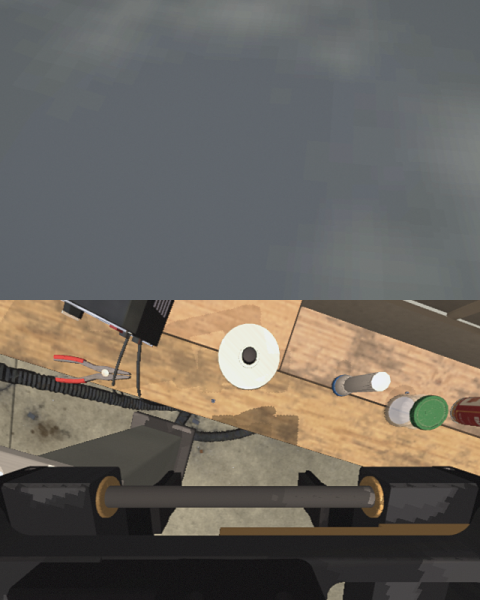

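The top view stays blocked. The wrist view (lower panel) shows the lid as a white disc at about (332,75) full-scale, with pliers at left and bottles at right. I'll segment the disc, and fit the rim from the scene picture.

Run:
```python
from h import *
import pickle
w=pickle.load(open("wrist2.pkl","rb"))
hsv=cv2.cvtColor(w["img"],cv2.COLOR_RGB2HSV)
m=((hsv[...,1]<50)&(hsv[...,2]>150)).astype(np.uint8); m[:,:270]=0;m[:,400:]=0;m[140:]=0
m=cv2.morphologyEx(m,cv2.MORPH_OPEN,np.ones((3,3)))
k=max(cv2.findContours(m,cv2.RETR_EXTERNAL,cv2.CHAIN_APPROX_NONE)[0],key=cv2.contourArea)
P=np.array([atz(w,*p[0],.030)[:2] for p in k]); 
(x,y),r=cv2.minEnclosingCircle(P.astype(np.float32)); print("flange",x,y,"d",2*r, "fit",cv2.fitEllipse(P.astype(np.float32)*1000))
print("expected knob px",proj(w,(x,y,.06)), "pos",robot.get_obs()["position"])
g=hsv[50:100,300:370,2]<70; v,u=np.nonzero(g); u=u+300;v=v+50
print("dark blob px",u.mean(),v.mean(),u.min(),u.max(),v.min(),v.max(),"knob at z.06",atz(w,u.mean(),v.mean(),.055))
```

```text
flange 0.5013565421104431 -0.3671592175960541 d 0.11920420080423355 fit ((501.3406677246094, -367.1871643066406), (117.1745376586914, 117.50712585449219), 44.785221099853516)
expected knob px [332.15082552  72.57003269] pos [ 0.36295086 -0.39515258  0.34242529]
dark blob px 331.97435897435895 75.57264957264957 323 341 63 85 knob at z.06 [ 0.49846066 -0.36802701  0.055     ]
```

{"name": "drive_effector", "arguments": {
  "deltas": {"tx":[0.0281,0.0281,0.0281,0.0281,0.0281,0,0,0,0,0,0,0,0,0,0,0,0,0,0,0],"ty":[0.0027,0.0027,0.0027,0.0027,0.0027,0,0,0,0,0,0,0,0,0,0,0,0,0,0,0],"tz":[0.025,0.025,0.025,0.025,0.025,0,0,0,0,0,0,0,0,0,0,0,0,0,0,0],"rz":[0,0,0,0,0,-0.12,-0.12,-0.12,-0.12,-0.12,-0.12,-0.12,-0.12,-0.12,-0.12,-0.12,-0.12,-0.12,-0.12,0]}
}}

```text
time: 2.83
position: [0.4983, -0.372, 0.2171]
tool_rot: [0.549, 0.836, -0.0, -0.0]
ft_force: [0.1, 0.1, 1.1]
grip_width: 0.087
grip_force: 0.0
```

Run:
```python
from h import *
a=shot("top","top3"); b=shot("wrist","wrist3")
cv2.imwrite("pics/both3.png",np.vstack([cv2.resize(x["img"][...,::-1],(480,300),interpolation=cv2.INTER_AREA) for x in (a,b)]))
o=robot.get_obs(); print(o["q"],o["position"],R.from_quat(o["tool_rot"]).as_matrix().round(4))
d=np.array([.5015,-.367,.036])-o["position"]; print("in tool",R.from_quat(o["tool_rot"]).as_matrix().T@d, proj(b,(.5015,-.367,.03)),proj(b,(.5015,-.367,.06)))
```

```text
[-8.20105821e-01  5.29168550e-01  1.44620577e+00 -2.45715031e-04
  1.16659519e+00 -1.22232995e+00] [ 0.49850545 -0.37174737  0.21724181] [[-3.916e-01  9.202e-01 -4.000e-04]
 [ 9.202e-01  3.916e-01  1.000e-04]
 [ 3.000e-04 -3.000e-04 -1.000e+00]]
in tool [0.00314556 0.00467611 0.1812411 ] [323.0448282  181.56845939] [323.39746378 186.49312623]
```

View pics/both3.png

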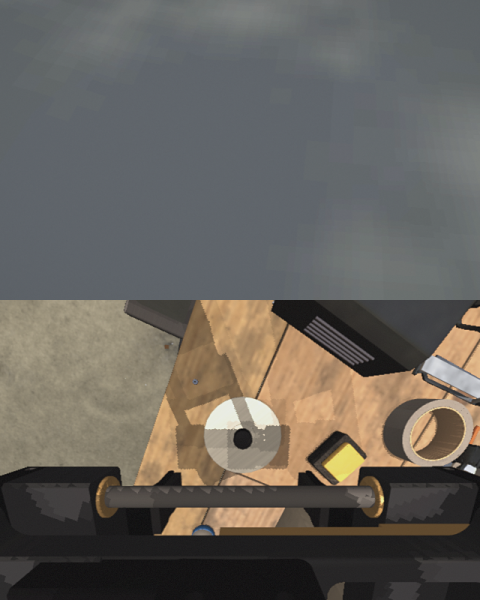

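The lower panel shows the lid at about (324,181) full-scale, just where predicted, with the battery (yellow) about 110 mm to the right and clear of the fingers. Descending to grip the knob.

{"name": "drive_effector", "arguments": {
  "deltas": {"tx":[0.003,0,0,0,0,0,0,0],"ty":[0.0047,0,0,0,0,0,0,0],"tz":[0.036,0.036,0.036,0.036,0.02,0.015,0,0],"rz":[0,0,0,0,0,0,0,0]}
}}

```text
time: 3.6
position: [0.5016, -0.3665, 0.0377]
tool_rot: [0.551, 0.835, 0.0, -0.001]
ft_force: [0.0, -0.1, 0.3]
grip_width: 0.0867
grip_force: 0.0
```

{"name": "drive_effector", "arguments": {
  "deltas": {"tx":[0,0,0,0,0,0],"ty":[0,0,0,0,0,0],"tz":[0,0,0,0,0,0],"rz":[0,0,0,0,0,0]},
  "aperture": 0.0,
  "grip_n": 40
}}

```text
time: 4.1
position: [0.5022, -0.3668, 0.0391]
tool_rot: [0.55, 0.835, -0.0, 0.0]
ft_force: [0.3, 0.4, -0.3]
grip_width: 0.055
grip_force: 0.0
```

{"name": "drive_effector", "arguments": {
  "deltas": {"tx":[0,0,0,0,0,0,0,0,0,0],"ty":[0,0,0,0,0,0,0,0,0,0],"tz":[0.003,0,0,0,0,0,0,0,0,0],"rz":[0,0,0,0,0,0,0,0,0,0]}
}}

```text
time: 4.93
position: [0.502, -0.3665, 0.0354]
tool_rot: [0.55, 0.835, 0.0, -0.0]
ft_force: [-0.2, -1.0, -1.9]
grip_width: 0.0269
grip_force: 40.0
```

{"name": "drive_effector", "arguments": {
  "deltas": {"tx":[0,0,0,0,0,0,0,0.03,0.03,0.03,0.03,0.03,0.03,0.03,0.03,0.03,0.03,0.03,0,0],"ty":[0,0,0,0,0,0,0,0.022,0.022,0.022,0.022,0.022,0.022,0.022,0.022,0.022,0.022,0.022,0,0],"tz":[-0.038,-0.038,-0.038,-0.038,-0.038,-0.038,-0.038,0,0,0,0,0,0,0,0,0,0,0,0,0],"rz":[0,0,0,0,0,0,0,0,0,0,0,0,0,0,0,0,0,0,0,0]}
}}

```text
time: 6.6
position: [0.5937, 0.0343, 0.3012]
tool_rot: [0.548, 0.836, -0.0, -0.0]
ft_force: [-0.3, -0.1, -1.1]
grip_width: 0.0275
grip_force: 40.0
```

Run:
```python
from h import *
b=shot("wrist","wrist4")
o=robot.get_obs(); print(o["q"].round(3),o["position"],o["grip_width"],o["ft_force"])
for p in [(.5364,.169,.12),(.473,.311,.095)]: print(proj(b,p))
```

```text
[-1.320e-01  4.070e-01  1.413e+00 -1.000e-03  1.322e+00 -5.400e-01] [0.59358849 0.03277789 0.30122496] 0.027000002873666534 [ 0.66985401 -0.34559482 -0.99398781]
[320.26550795  44.61456466]
[ 318.95072521 -122.20291745]
```

View pics/wrist4.png

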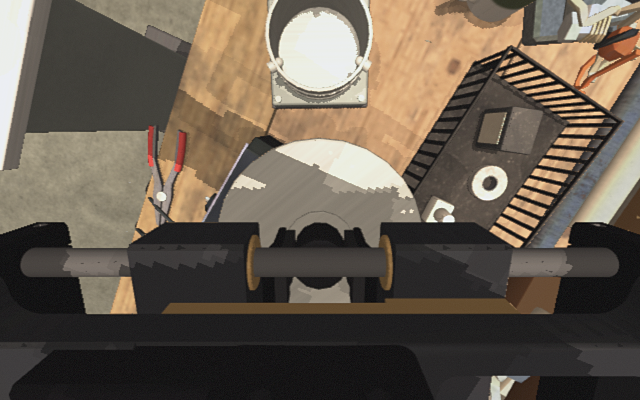

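The wrist view shows the canister mouth centred near (320,43), upper edge cut off, and the held lid level below it at (320,200). I'll refine the rim centre by maximising the image gradient along the projected outer edge.

Run:
```python
from h import *
import pickle
from scipy.ndimage import map_coordinates
t=np.linspace(0,2*np.pi,180,endpoint=False)
def grads(c):
    g=cv2.GaussianBlur(cv2.cvtColor(c["img"],cv2.COLOR_RGB2GRAY).astype(np.float32),(0,0),1.0)
    return g
def score(c,g,x,y):
    s=0
    def samp(r):
        P=np.c_[x+r*np.cos(t),y+r*np.sin(t),np.full_like(t,.12)]
        q=((P-c["xyz"])@rot(c)); u=c["fx"]*q[:,0]/q[:,2]+c["cx"]; v=c["fy"]*q[:,1]/q[:,2]+c["cy"]
        ok=(v>1)&(v<398)
        return map_coordinates(g,[v,u],order=1,mode="nearest"),ok
    for r,w in((.055,1),(.051,1)):
        d=.0012; a,oa=samp(r-d); b,ob=samp(r+d); o=oa&ob
        s+=w*np.abs(a-b)[o].mean()
    return s
for n in("wrist4","scene"):
    c=pickle.load(open(n+".pkl","rb")); g=grads(c)
    X=np.arange(.520,.554,.0005);Y=np.arange(.153,.186,.0005)
    S=np.array([[score(c,g,x,y) for y in Y] for x in X]); i,j=np.unravel_index(S.argmax(),S.shape); print(n,X[i],Y[j],S.max(),S.mean())
    k=np.argsort(S.ravel())[-40:]; print(" top40 mean",X[k//len(Y)].mean(),Y[k%len(Y)].mean(),X[k//len(Y)].std(),Y[k%len(Y)].std())
    if n=="wrist4":
        im=c["img"].copy()
        for r,col in((.055,(255,0,0)),(.051,(0,0,255))):
            pts=np.array([proj(c,(X[i]+r*np.cos(a),Y[j]+r*np.sin(a),.12)) for a in t]); cv2.polylines(im,[np.int32(pts*16)],True,col,1,shift=4)
        cv2.imwrite("pics/ov.png",cv2.resize(im[0:125,220:420,::-1],None,fx=4,fy=4,interpolation=cv2.INTER_NEAREST))
```

```text
wrist4 0.5304999999999989 0.17750000000000002 116.173935 41.58385
 top40 mean 0.5311124999999988 0.1765375 0.0008978272383926778 0.0017832116391499932
scene 0.5409999999999977 0.17400000000000002 23.209694 16.731407
 top40 mean 0.5409749999999978 0.17357500000000003 0.0011399013115176743 0.0009588404455382562
```

View pics/ov.png

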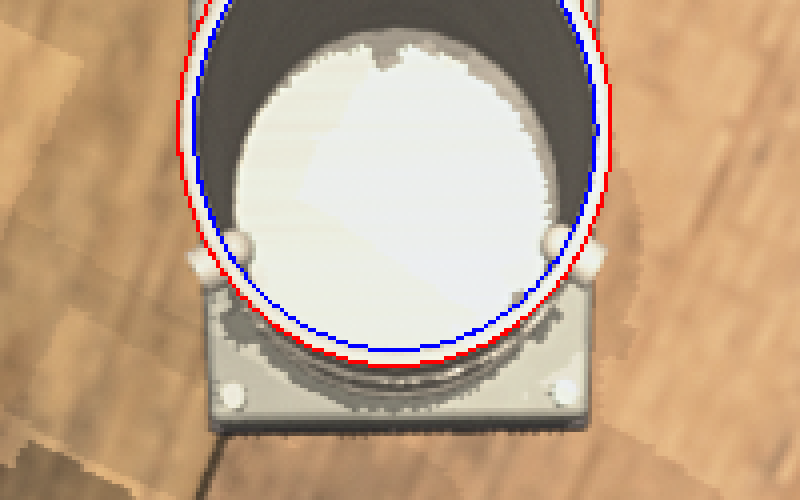

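The overlay at (0.5305, 0.1775) lies cleanly on the rim's outer and inner edges. A second, settled view from farther back will confirm with the whole circle in the picture.

{"name": "drive_effector", "arguments": {
  "deltas": {"tx":[-0.03,-0.03,0,0,0,0],"ty":[0,0,0,0,0,0],"tz":[0,0,0,0,0,0],"rz":[0,0,0,0,0,0]}
}}

```text
time: 7.15
position: [0.617, -0.0232, 0.3014]
tool_rot: [0.55, 0.835, -0.0, -0.001]
ft_force: [0.1, -0.3, -1.4]
grip_width: 0.0269
grip_force: 40.0
```

Create rim.py:
```python
from h import *
from scipy.ndimage import map_coordinates
t=np.linspace(0,2*np.pi,180,endpoint=False)
c=shot("wrist","wrist5")
g=cv2.GaussianBlur(cv2.cvtColor(c["img"],cv2.COLOR_RGB2GRAY).astype(np.float32),(0,0),1.0)
def samp(x,y,r):
    q=(np.c_[x+r*np.cos(t),y+r*np.sin(t),np.full_like(t,.12)]-c["xyz"])@rot(c)
    u=c["fx"]*q[:,0]/q[:,2]+c["cx"]; v=c["fy"]*q[:,1]/q[:,2]+c["cy"]
    return map_coordinates(g,[v,u],order=1,mode="nearest"),v.min()
def score(x,y): return sum(np.abs(samp(x,y,r-.0012)[0]-samp(x,y,r+.0012)[0]).mean() for r in(.055,.051))
X=np.arange(.518,.554,.0005);Y=np.arange(.160,.195,.0005)
S=np.array([[score(x,y) for y in Y] for x in X]); k=np.argsort(S.ravel())[-12:]
print(X[k//len(Y)].mean(),Y[k%len(Y)].mean(),S.max(),S.mean(),"row min",samp(.5305,.1775,.055)[1])
x,y=X[k//len(Y)].mean(),Y[k%len(Y)].mean()
o=robot.get_obs(); M=R.from_quat(o["tool_rot"]).as_matrix()
print(o["position"],"tool delta",M.T@(np.array([x,y,.30])-o["position"]), M.round(4).tolist())
```

```bash
python3 rim.py
```

```text
0.5327499999999984 0.17275000000000004 62.89123 24.577734 row min -105.46697503057706
[ 0.61704139 -0.0228356   0.30149589] tool delta [ 0.2129748  -0.00024679  0.00163678] [[-0.3947, 0.9188, -0.0007], [0.9188, 0.3947, 0.0004], [0.0007, -0.0005, -1.0]]
```

I moved the wrong way (the circle left the picture); going forward instead.

{"name": "drive_effector", "arguments": {
  "deltas": {"tx":[0.03,0.03,0.03,0,0,0,0],"ty":[0,0,0,0,0,0,0],"tz":[0,0,0,0,0,0,0],"rz":[0,0,0,0,0,0,0]}
}}

```text
time: 7.78
position: [0.5826, 0.0592, 0.3018]
tool_rot: [0.55, 0.835, -0.0, 0.0]
ft_force: [-0.5, -0.6, -2.1]
grip_width: 0.0269
grip_force: 40.0
```

```bash
python3 rim.py
```

```text
0.5308749999999985 0.17720833333333333 119.226685 38.908085 row min 2.9017348081438
[0.5826344  0.05901945 0.30161473] tool delta [ 0.12902299 -0.00096682  0.00154481] [[-0.3943, 0.919, 0.0005], [0.919, 0.3943, -0.0004], [-0.0005, 0.0003, -1.0]]
```

{"name": "drive_effector", "arguments": {
  "deltas": {"tx":[0.0323,0.0323,0.0323,0.0323,0,0,0,0,0,0,0,0,0,0],"ty":[-0.001,0,0,0,0,0,0,0,0,0,0,0,0,0],"tz":[0,0,0,0,0,0.028,0.028,0.028,0.028,0.025,0,0,0,0],"rz":[0,0,0,0,0,0,0,0,0,0,0,0,0,0]}
}}

```text
time: 9.0
position: [0.5321, 0.1779, 0.1665]
tool_rot: [0.55, 0.835, 0.001, 0.002]
ft_force: [1.0, 0.3, -1.7]
grip_width: 0.0268
grip_force: 40.0
```

Run:
```python
from h import *
o=robot.get_obs(); M=R.from_quat(o["tool_rot"]).as_matrix()
print(o["position"],"tool delta",M.T@(np.array([.531,.177,.1314])-o["position"]))
```

```text
[0.5321297  0.17792089 0.16648555] tool delta [-0.00035898 -0.001545    0.03507996]
```

Lower slowly to the catch and watch the force.

{"name": "drive_effector", "arguments": {
  "deltas": {"tx":[-0.0004,0,0,0,0,0],"ty":[-0.0015,0,0,0,0,0],"tz":[0.008,0.008,0.006,0,0,0],"rz":[0,0,0,0,0,0]}
}}

```text
time: 9.5
position: [0.5288, 0.1771, 0.1424]
tool_rot: [0.55, 0.835, -0.0, -0.0]
ft_force: [-0.2, 0.6, -1.6]
grip_width: 0.027
grip_force: 40.0
```

{"name": "drive_effector", "arguments": {
  "deltas": {"tx":[0,0,0,0,0],"ty":[0,0,0,0,0],"tz":[0.004,0.003,0.003,0,0],"rz":[0,0,0,0,0]}
}}

```text
time: 9.92
position: [0.5292, 0.1771, 0.1322]
tool_rot: [0.55, 0.835, 0.0, 0.0]
ft_force: [0.7, -0.1, -4.0]
grip_width: 0.0272
grip_force: 40.0
```

{"name": "drive_effector", "arguments": {
  "deltas": {"tx":[0,0,0,0],"ty":[0,0,0,0],"tz":[0.001,0.001,0,0],"rz":[0,0,0,0]}
}}

```text
time: 10.25
position: [0.5294, 0.1771, 0.1313]
tool_rot: [0.55, 0.835, 0.0, 0.0]
ft_force: [-0.3, -0.5, 5.1]
grip_width: 0.0265
grip_force: 40.0
```

{"name": "drive_effector", "arguments": {
  "deltas": {"tx":[0,0,0,0],"ty":[0,0,0,0],"tz":[0.002,0.001,0,0],"rz":[0,0,0,0]}
}}

```text
time: 10.58
position: [0.5294, 0.1771, 0.1312]
tool_rot: [0.55, 0.835, 0.001, 0.001]
ft_force: [-4.4, -1.0, 23.0]
grip_width: 0.0267
grip_force: 40.0
```

Solid stop at z 0.131 (expected 0.1314) with 23 N, so it's seated. Unload, release and lift, moving toward the tab for a look.

{"name": "drive_effector", "arguments": {
  "deltas": {"tx":[0,0],"ty":[0,0],"tz":[-0.003,0],"rz":[0,0]}
}}

```text
time: 10.75
position: [0.5293, 0.1772, 0.1313]
tool_rot: [0.55, 0.835, 0.0, 0.0]
ft_force: [1.4, 0.2, 8.9]
grip_width: 0.0272
grip_force: 40.0
```

{"name": "drive_effector", "arguments": {
  "deltas": {"tx":[0,0,0,0,0,0,0],"ty":[0,0,0,0,0,0,0],"tz":[0,0,0,0,0,0,0],"rz":[0,0,0,0,0,0,0]},
  "aperture": 0.06,
  "grip_n": 40
}}

```text
time: 11.33
position: [0.5288, 0.1771, 0.1303]
tool_rot: [0.55, 0.835, -0.0, -0.0]
ft_force: [-0.3, -0.9, 0.5]
grip_width: 0.0583
grip_force: 0.0
```

{"name": "drive_effector", "arguments": {
  "deltas": {"tx":[0,0,0,0,0,0,0,0,0],"ty":[0,0,0,0,0,0,0,0,0],"tz":[-0.02,-0.04,-0.04,-0.04,-0.03,0,0,0,0],"rz":[0,0,0,0,0,0,0,0,0]}
}}

```text
time: 12.08
position: [0.5278, 0.1769, 0.2988]
tool_rot: [0.55, 0.835, -0.001, -0.001]
ft_force: [1.0, -1.1, 0.4]
grip_width: 0.06
grip_force: 0.0
```

Run:
```python
from h import *
b=shot("wrist","wrist6"); print(robot.get_obs()["position"])
im=b["img"].copy()
ax=np.array([.408,-.913]); rim=np.array([.531,.177]); t=np.linspace(0,6.3,90)
for r,z,col in((.06,.126,(255,0,0)),(.014,.156,(0,255,0))):
    pts=np.array([proj(b,(rim[0]+r*np.cos(a),rim[1]+r*np.sin(a),z)) for a in t]); cv2.polylines(im,[np.int32(pts*16)],False,col,1,shift=4)
cv2.imwrite("pics/w6.png",cv2.resize(im[0:330,:,::-1],(800,412),interpolation=cv2.INTER_LINEAR))
p=rim-.155*ax; print("tab pred",proj(b,(*p,.095)))
```

```text
[0.52785808 0.1768868  0.2985955 ]
tab pred [320.41462866  42.69525821]
```

View pics/w6.png

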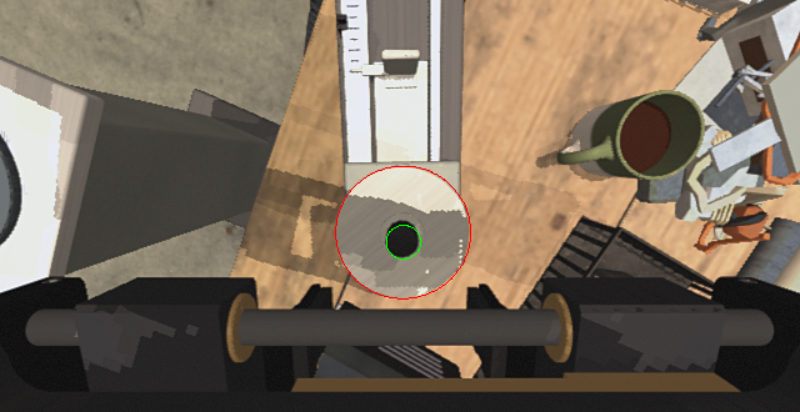

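The view shows the lid concentric with the predicted seated circle, the tab at (320,42) full-scale as predicted, the pointer at about (290,56) and the clip at about (274,16). I'll go forward for a better look at the tab, pointer and clip.

{"name": "drive_effector", "arguments": {
  "deltas": {"tx":[0.025,0.025,0.025,0.015,0,0,0,0],"ty":[0,0,0,0,0,0,0,0],"tz":[0,0,0,0,0,0,0,0],"rz":[0,0,0,0,0,0,0,0]},
  "aperture": 0.06
}}

```text
time: 12.8
position: [0.4938, 0.2589, 0.2999]
tool_rot: [0.55, 0.835, -0.001, -0.0]
ft_force: [1.0, 0.0, 0.3]
grip_width: 0.0601
grip_force: 0.0
```

Run:
```python
from h import *
b=shot("wrist","wrist7"); print(robot.get_obs()["position"])
cv2.imwrite("pics/w7.png",cv2.resize(b["img"][20:170,225:425,::-1],None,fx=4,fy=4,interpolation=cv2.INTER_CUBIC))
ax=np.array([.408,-.913]); rim=np.array([.531,.177]); p=rim-.155*ax; print("tab pred",proj(b,(*p,.095)))
```

```text
[0.49385367 0.25882918 0.30013194]
tab pred [318.74403084 126.30535671]
```

View pics/w7.png

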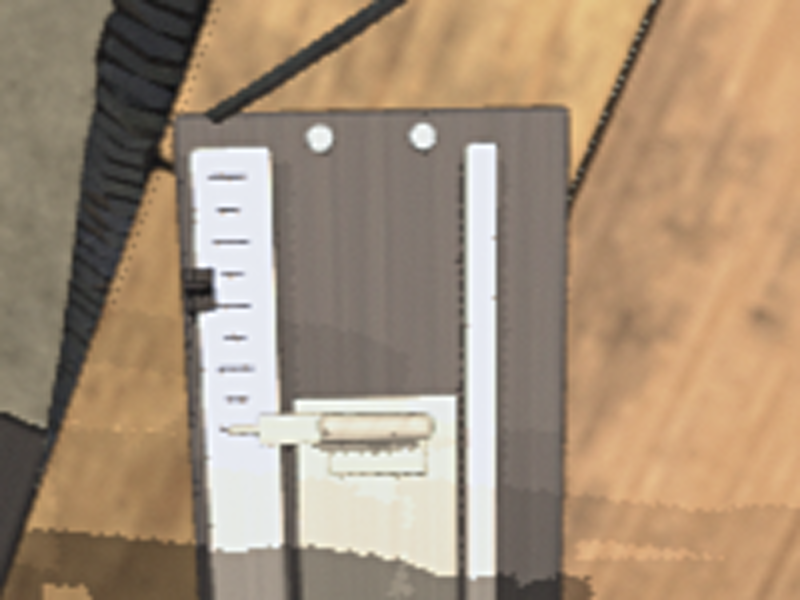

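The crop shows the pointer tip at (222,430)→ px (280.5,127.5), the tab top at px (319,126.5) matching the prediction, and the clip at rows 268–312 → px rows 87–98. I'll print the clip's pixels to locate its ear.

Run:
```python
from h import *
import pickle
b=pickle.load(open("wrist7.pkl","rb"))
g=cv2.cvtColor(b["img"],cv2.COLOR_RGB2GRAY); print(g[84:101,267:283])
rim=np.array([.531,.177])
pt=atz(b,280.5,127.5,.034)[:2]; tb=atz(b,319.25,126.5,.095)[:2]
# separator axis from right guide edge / tab
for a in (b,):
    L=[atz(b,225+x/4,20+y/4,.030)[:2] for x,y in((467,145),(470,560))]; d=L[1]-L[0]; print("axis guide deg",np.degrees(np.arctan2(d[1],d[0])))
d=rim-tb; print("tab",tb,"dist",np.linalg.norm(d),"axis deg",np.degrees(np.arctan2(d[1],d[0])))
ax=d/np.linalg.norm(d); lat=np.array([-ax[1],ax[0]])
f=lambda p:((p-rim)@ax*1000,(p-rim)@lat*1000)
print("ptr",f(pt))
for v in (87,90,91,92,93,94,95,98):print(v,"z38",f(atz(b,275,v,.038)[:2]),"z44",f(atz(b,275,v,.044)[:2]))
for y in(430,400,369,338,305,274):print("tick",y,f(atz(b,225+228/4,20+y/4,.030)[:2]))
o=robot.get_obs(); M=R.from_quat(o["tool_rot"]).as_matrix(); print("tool delta to tab",M.T@(np.array([*tb,.064])-o["position"]), "toolx deg",np.degrees(np.arctan2(M[1,0],M[0,0])))
```

```text
[[145 148 135  86  99 107 147 224 238 236 234 234 235 233 234 234]
 [145 149 136  85  99 108 144 224 244 240 237 237 236 234 234 234]
 [144 150 139  92  94 107 141 217 248 237 218 238 240 237 237 237]
 [147 152 140  76  64  77  68  93 106  97  87 160 241 237 235 236]
 [148 153 138  70  67  78  58  74  76  73  68 147 233 177 142 128]
 [150 155 141  70  70  81  62  81  81  77  77 157 246 239 230 209]
 [150 155 143  80  55  56  50  57  51  50  65 160 248 240 237 236]
 [151 156 142  84  66  66  67  65  64  50  46 155 245 239 235 234]
 [151 155 142  84  42  32  29  34  29  22  31 121 221 239 235 234]
 [152 153 143  86  48  26  28  33  25  30  42 121 218 239 236 235]
 [155 153 140  87  64  46  59  75  64  81  74 125 219 243 239 237]
 [152 153 145 107  70  70  62  82  84  85  79 114 198 241 238 237]
 [152 151 145 111  71  69  60  79  76  74  70  78 120 144 135 142]
 [151 150 142 110  63  50  44  64  83  87 104 139 216 235 226 237]
 [151 150 144 116  78  43  34 116 198 215 247 244 242 239 237 237]
 [141 146 146 131  93  90  58 155 249 243 241 238 236 235 235 235]
 [137 137 142 132  86  84  6
[... 1195 characters left out ...]
oat64(-56.808498016138785))
98 z38 (np.float64(-191.71891368022696), np.float64(-57.79270081196384)) z44 (np.float64(-191.19909940881567), np.float64(-56.97480710906054))
tick 430 (np.float64(-153.95032207140946), np.float64(-51.03049925161201))
tick 400 (np.float64(-163.8663461865213), np.float64(-50.63730052842561))
tick 369 (np.float64(-173.9952213883953), np.float64(-50.23566165074057))
tick 338 (np.float64(-184.00654419079078), np.float64(-49.83868406197994))
tick 305 (np.float64(-194.53686867034597), np.float64(-49.42112657199864))
tick 274 (np.float64(-204.31188648248508), np.float64(-49.03351915210549))
tool delta to tab [0.06496701 0.0002886  0.2361188 ] toolx deg 113.18871634460032
```

Ear's inner edge is about 44–45 mm beyond the pointer (tick spacing reads as 10 mm, so consistent). Now going over the tab and down to it.

{"name": "drive_effector", "arguments": {
  "deltas": {"tx":[0.033,0.032,0,0,0,0,0,0,0,0,0,0],"ty":[0,0,0,0,0,0,0,0,0,0,0,0],"tz":[0,0,0,0,0.035,0.035,0.035,0.035,0.035,0,0,0],"rz":[0,0,0,0,0,0,0,0,0,0,0,0]},
  "aperture": 0.065
}}

```text
time: 13.85
position: [0.4696, 0.3193, 0.127]
tool_rot: [0.55, 0.835, 0.001, 0.001]
ft_force: [0.6, -0.3, 0.9]
grip_width: 0.0652
grip_force: 0.0
```

Run:
```python
from h import *
o=robot.get_obs(); M=R.from_quat(o["tool_rot"]).as_matrix(); print(o["position"],"d",M.T@(np.array([.4684,.3185,.062])-o["position"]))
```

```text
[0.46959315 0.31926021 0.12704552] d [-0.00021531 -0.00157358  0.06504152]
```

{"name": "drive_effector", "arguments": {
  "deltas": {"tx":[0,0,0,0,0,0],"ty":[-0.0015,0,0,0,0,0],"tz":[0.025,0.025,0.015,0,0,0],"rz":[0,0,0,0,0,0]}
}}

```text
time: 14.35
position: [0.4685, 0.3196, 0.063]
tool_rot: [0.55, 0.835, 0.002, 0.001]
ft_force: [-0.0, -0.5, 0.1]
grip_width: 0.0649
grip_force: 0.0
```

{"name": "drive_effector", "arguments": {
  "deltas": {"tx":[0,0,0,0,0,0,0,0],"ty":[0,0,0,0,0,0,0,0],"tz":[0,0,0,0,0,0,0,0],"rz":[0,0,0,0,0,0,0,0]},
  "aperture": 0,
  "grip_n": 45
}}

```text
time: 15.02
position: [0.4668, 0.319, 0.0607]
tool_rot: [0.55, 0.835, 0.0, 0.0]
ft_force: [0.7, 1.1, 0.9]
grip_width: 0.0332
grip_force: 45.0
```

{"name": "drive_effector", "arguments": {
  "deltas": {"tx":[0.006,0.006,0.006,0.006,0.006,0.006,0.006,0.003,0,0,0,0],"ty":[0,0,0,0,0,0,0,0,0,0,0,0],"tz":[0,0,0,0,0,0,0,0,0,0,0,0],"rz":[0,0,0,0,0,0,0,0,0,0,0,0]}
}}

```text
time: 16.02
position: [0.4487, 0.359, 0.0607]
tool_rot: [0.55, 0.835, -0.001, 0.001]
ft_force: [2.1, -7.5, 3.2]
grip_width: 0.0331
grip_force: 45.0
```

Create chk.py:
```python
from h import *
b=shot("wrist","w_hold"); o=robot.get_obs()
ax=np.array([-.4085,.9128]); lat=np.array([-ax[1],ax[0]]); d=o["position"][:2]-[.4668,.319]; print("out",d@ax,"side",d@lat,o["position"],o["ft_force"],o["grip_width"])
rim=np.array([.531,.177])
p=lambda x,y,z:proj(b,(*(rim+ax*x+lat*y),z))
print("ptr px",p(.1985,.0526,.034),"ear px",p(.1985,.056,.044))
u,v=map(int,p(.1985,.054,.036)); im=b["img"][max(0,v-50):v+50,max(0,u-50):u+83,::-1]; print(u-50,v-50)
cv2.imwrite("pics/hold.png",cv2.resize(im,None,fx=6,fy=6,interpolation=cv2.INTER_CUBIC))
```

```bash
python3 chk.py
```

```text
out 0.043864311452299395 side 0.00012175245290591344 [0.44877166 0.35898657 0.06067344] [ 1.59211583 -6.47374511  3.55528401] 0.03305699797336988
ptr px [239.16748228 232.09408405] ear px [229.59558124 237.59287443]
186 183
```

View pics/hold.png

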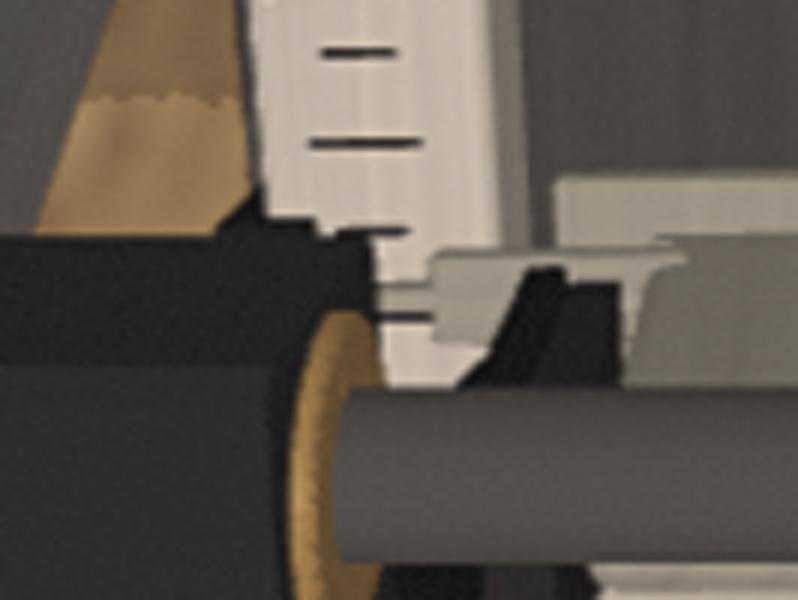

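The hold view shows the pointer (row 300) just past the 40 tick (row 317), which parallax-corrected is about 43.5 mm out. The estimate for the ear is 44.4, so I'll add a small correction, let it settle, check for drift and hand in.

{"name": "drive_effector", "arguments": {
  "deltas": {"tx":[0.0007,0,0,0,0,0],"ty":[0,0,0,0,0,0],"tz":[0,0,0,0,0,0],"rz":[0,0,0,0,0,0]}
}}

```text
time: 16.57
position: [0.4485, 0.3595, 0.0606]
tool_rot: [0.55, 0.835, -0.001, 0.001]
ft_force: [1.5, -7.4, 2.5]
grip_width: 0.0334
grip_force: 45.0
```

```bash
python3 chk.py
```

```text
out 0.04444302865858919 side 0.00013367597183967794 [0.44852439 0.35950991 0.06066384] [ 3.29391909 -7.85773209  2.77818007] 0.033557308085328336
ptr px [239.24076293 232.93594501] ear px [229.67914981 238.47502556]
186 184
```

{"name": "drive_effector", "arguments": {
  "deltas": {"tx":[0,0,0,0,0,0],"ty":[0,0,0,0,0,0],"tz":[0,0,0,0,0,0],"rz":[0,0,0,0,0,0]}
}}

```text
time: 17.12
position: [0.4485, 0.3595, 0.0607]
tool_rot: [0.55, 0.835, -0.001, 0.001]
ft_force: [2.2, -6.9, 3.4]
grip_width: 0.0332
grip_force: 45.0
```

```bash
python3 chk.py
```

Run:
```python
from rig import robot, viewer, hand_in
print(hand_in())
```

```text
out 0.044438400024792046 side 0.0001509398017585581 [0.44851053 0.35949863 0.06063189] [ 2.14375712 -7.90758628  3.05512316] 0.03298174929673005
ptr px [239.2408826  232.93596399] ear px [229.67927616 238.47503981]
186 184
the job is handed in; nothing more can be done
None
```

I pressed the lid down to a firm stop at the expected seated height (23 N), then pulled the gate out about 44.4 mm to the index clip. It was holding there steadily at 45 N grip when I handed in at about 17 s, but the hand-in returned no verdict.

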